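# Clamp a pipe stub in the drill jig with its bayonet bolt

## Task

Clamp the pipe stub in the drill jig: with the fingertips push the bolt's ball handle forward along its slot, all the way to the corner, so that the bolt's pad presses the pipe against the end stop; then push the handle over into the side slot, down to the slot's end, so that the bolt is locked, and take the hand away. Only push the handle, gently and without pinching it; let the bolt move the pipe, do not touch or lift the pipe yourself, and leave everything else as it stands.

Things in the scene. Friction and masses are not known exactly. Their poses are not given: they have to be found in the camera images.
- jig: Drill jig fixed to the table; lies differently each time. Aluminium base plate 316 x 104 x 12 mm carrying in a row along x: a steel barrel with a sliding bolt, two V blocks with the pipe stub, a stop plate. Origin: base plate's underside, on the table. x: the way the bolt is pushed, towards the stop; z up; the side slot opens to -y. Bolt and pipe axes: y = 0, 60 mm above the table.
- barrel_mid (a point): Centre of the fixed steel barrel: 36 mm diameter, 88 mm long along the jig's x, its top 78 mm above the table. Its L slot, 11 mm wide, runs along the top from the rear towards the stop, then turns the corner and goes round the barrel towards the jig's -y. Pillar below it: 44 mm wide, 48 mm high.
- bolt (a joint): How far the bolt stands forward in its barrel, m along the jig's x: 0 = fully back, 0.050 = fully forward (hard stop), in line with the side slot (the handle turns only within 3 mm of this). Stays where it is left; drag about 6.5 N, up to 5 N more from the pad's spring near the end.
- handle (a joint): Turn of the handle about the bolt's axis, rad: 0 = upright, grows as the handle swings over to the jig's -y and down; 1.22 = end of the side slot, a hard stop. Stays where it is left; about 1 N at the ball turns it.
- knob (a point): Centre of the black ball, 26 mm diameter, on the end of the bolt's handle, a steel stem 8 mm thick that stands out of the slot square to the bolt's axis. Ball centre 72 mm from the axis: 132 mm above the table with the handle upright, 85 mm at the end of the side slot. In the jig's frame the handle is at x = -136 mm plus the bolt's value.
- pipe_mid (a point): Centre of the pipe stub, a pale grey galvanised pipe 42 mm in diameter and 118 mm long with a thin dark line round it, lying loose in the V blocks along the jig's x. Against the stop its centre is at x = 56 mm in the jig's frame.
- stop_face (a point): Middle of the stop plate's face that the pipe is pressed against, at x = 115 mm in the jig's frame; the plate is 64 mm wide and reaches 92 mm above the table.
- drill_bush (a point): Top of the steel drill bush over the pipe, 115 mm above the table, held by a dark bridge 30 mm wide whose post stands on the jig's +y side. Keep the hand clear of it.
- pad (a joint): How far the spring-loaded round pad (39 mm diameter) at the bolt's front is pressed back into the bolt, m: 0 = free, about 0.008 when the pipe is clamped.
- marker_1: Bystander: grey marker with a black cap, 134 mm long, 12 mm thick, lying beside the jig on its -y side. Origin under its centre.
- screwdriver_2: Bystander: screwdriver with a black grip, 231 mm long, lying on the table left of the jig. Origin under its centre.
- coupling: Bystander: black ribbed pipe coupling, 36 mm diameter, 66 mm high, standing beside the jig near its stop end, on the -y side. Origin under its centre.
- disc_pack: Bystander: pack of cutting discs, 106 mm diameter, 11 mm high, lying on the table on the jig's +y side. Origin under its centre.

How it is judged:
On the way, in this order (a step that is already met when the one before it is completed fails the run):
1. the bolt is pushed fully forward (within 4 mm), its handle not yet turned over (value of joint bolt above 0.046 m and value of joint handle below 0.5 rad), for 0.05 s.
2. the handle is pushed over into the side slot to its end (within 0.12 rad) (value of joint bolt above 0.045 m and value of joint handle above 1.1 rad), for 0.2 s.
At the end, for the whole second after the job is handed in: The bolt is within 5 mm of fully forward, the handle within 0.12 rad of the end of the side slot and at rest, the pipe's end is against the stop (within 2.5 mm), still down in the V blocks, with the spring pad pressed back at least 3 mm by it (all of step 2 and x of pipe_mid in the frame of jig above 0.0535 m and z of pipe_mid in the frame of jig below 0.064 m and value of joint pad above 0.003 m and velocity of joint handle between -0.05 and 0.05 rad/s); the robot touches nothing.
It fails at once if the hand touches the pipe stub (contact force between any of the fingers, the arm and pipe_stub above 1 N).
It fails at once if the pipe stub is lifted out of the V blocks (z of pipe_mid in the frame of jig above 0.072 m).
It fails at once if the handle is pinched or forced (more than 35 N on it) (contact force between the fingers and bolt above 35 N).
It fails at once if a bystander is moved more than 20 mm (distance of any of coupling, disc_pack, marker_1, screwdriver_2 from where it was at the start of the episode above 0.02 m).
It also fails if it takes over 51 s, if anything falls off the work surface, if the arm or the gripper's body presses on something with over 40 N, if the wrist force passes 120 N, or if a joint passes its speed limit or range.

## Robot

A 6-joint arm with a two-finger parallel gripper is mounted at the origin on a cart in front of the work surface, level with it; the furniture and walls round the work are solid. World frame = base frame: x ahead of the robot, y to its left, z up, the work surface at z = 0. Lengths are in m, angles in rad, forces in N, time in s.
With the tool pointing down it reaches from about 0.225 to 0.875 m from the base axis. Payload 3.4 kg.
Tool frame: the origin (TCP) lies midway between the tips of the shut fingers; the grasp point (between the pads) lies 19 mm behind it; z points along the fingers, y is the line along which they close (so a half turn about z gives the same grasp; the last joint's range is limited). The gripper opens to 85 mm and grips with 20 to 120 N. Pads are 22 mm wide; open, the fingers measure 114 mm over their backs; the gripper's body (76 mm by 85 mm) begins 54 mm behind the grasp point. The pads swing forward as they close: fully open they stand 13 mm farther back than shut.
Start: joints at [-1.245, 0.276, 1.505, -0, 1.361, -0.121], TCP at [0.248, -0.519, 0.231] pointing down, gripper open.
Joint ranges: [-2.89, 2.89], [-0.75, 2.08], [0.22, 2.7], [-1.18, 4.32], [0.11, 2.71], [-2.7, 2.7]. Speed limits (rad/s): [2.57, 2.57, 3.14, 3.14, 3.14, 3.14].

## Interface

Orientations are given as a unit quaternion [w, x, y, z].
In Python, from rig import * gives the robot as it stands.
- The arm moves only by the tool apply_moves, never from a script. Its argument "steps" is one flat list of numbers, 4 for each row, row after row: the shift along the world's x, y, z in cm, then the turn about the world's z in degrees. A call has 1 to 8 rows; each row is the pose to reach, as a shift and turn from the pose commanded when the call began; what a row does not reach only later rows make up. A row lasts 1/12 s, in which the tool goes at most 41.7 mm and 7.16 degrees, less where a joint would pass 70% of its speed; a pose out of reach is approached as far as the arm can. A call with a gripper value outside its range is refused whole. "jaw" is the closure in counts, from 0 (fully open) to 255 (shut), set as the call begins (left out, the last holds). The fingers move at their own pace and stop on an object; "newtons" is the grip in N (left out, the last holds). Time passes only in rows, so rows that repeat a pose let the fingers close. It gives the time, the measured TCP pose, the force, the opening and the grip force at its end, in the units of the state.
- get_state(): the state, without advancing time (a new reading comes with each control period).
- get_image(name): name is "scene" or "side" or "wrist"; returns the picture (400x640x3 uint8, red, green, blue); there is no depth.
- calibration(name): a dict with "fx", "fy", "cx", "cy" (pixels), "xyz" and "rotation" of the camera in the world. Camera axes: x right, y up, looking along -z (the intrinsics and any distortion apply to the point x, -y, -z); pixel columns grow to the right and rows downward; lengths in m; the calibration is good to about 2 mm. A picture is of the moment at which its call begins: read the wrist's pose just before it. calibration takes no time and is no camera call; for the wrist camera it gives the pose at the moment of the call.
- sign_off(): hands the job in; it is judged then, once.
The state is a dict: "clock": time; "qpos": joint angles; "qd": joint speeds; "effort": joint torques, N m; "position": TCP position; "ee_rot": TCP orientation; "contact_force": force on the tool from outside, world axes, zero at the start; "moment": the same for the moment, N m; "width": finger opening in m; "gripper_force": force on a finger pad.
Only numpy, scipy, OpenCV 4.12 (cv2) and the standard library are available. Lean on these libraries where they do the work, as an engineer would, in place of code of your own. Each camera call takes 0.05 s, during which the arm holds its last target. There are 200 camera calls.

## Working session

There is one attempt and no reset: what is moved stays moved. The work goes in short steps, Python scripts to look and compute and a tool call to move; the robot and the scene stay as the last step left them, time stands still between calls to the robot, and variables do not carry over. Pictures are saved under pics/ and viewed, at most 10 in all, crops included, and the job is handed in when it is done.

Besides the shell and the picture viewer there is one more tool, called as a command line: name --argument value ..., lists and objects as JSON in quotes. apply_moves: Moves the arm, as the interface text tells. Its arguments: {"type":"object","properties":{"steps":{"type":"array","items":{"type":"number"}},"jaw":{"type":"number"},"newtons":{"type":"number"}},"required":["steps"]}

```bash
mkdir -p pics
python3 - <<'E'
from rig import *
import cv2
for n in ("scene","side"):
    im=get_image(n); cv2.imwrite(f"pics/{n}0.png",im[:,:,::-1]); c=calibration(n); print(n,c)
print(get_state())
E
```

```text
scene {'fx': 424.65833719095633, 'fy': 424.65833719095633, 'cx': 321.0890675166844, 'cy': 196.0351583078159, 'xyz': array([0.04024929, 0.28059843, 0.90487408]), 'rotation': array([-0.36946929, -0.13911759,  0.30403246,  0.86700808])}
side {'fx': 419.311851590918, 'fy': 419.311851590918, 'cx': 323.8581982678019, 'cy': 206.21092530525675, 'xyz': array([0.48557021, 0.26374535, 0.95187993]), 'rotation': array([-0.05162259, -0.01847696,  0.23599216,  0.97020689])}
{'clock': 0.1, 'qpos': array([-1.24503493e+00,  2.76528553e-01,  1.50600541e+00,  2.57790256e-06,
        1.36069870e+00, -1.20998008e-01]), 'qd': array([ 0.00011385,  0.00066992, -0.00310356, -0.00216794, -0.00014894,
        0.00098534]), 'effort': array([ 1.01328609e-03, -4.17699873e+01, -2.46404296e+01, -3.61522643e-04,
        5.79394167e-03,  1.36896011e-05]), 'position': array([ 0.24827171, -0.51811831,  0.23052848]), 'ee_rot': array([-8.15841963e-04,  9.75154059e-01,  2.21526273e-01, -8.25533325e-05]), 'contact_force': array([0.67145561, 0.37818799, 0.21015792]), 'moment': array([-2.47710773e-02, -2.20912221e-05, -4.61674622e-02]), 'gripper_force': 0.0, 'width': 0.08553902784907948}
```

View pics/scene0.png

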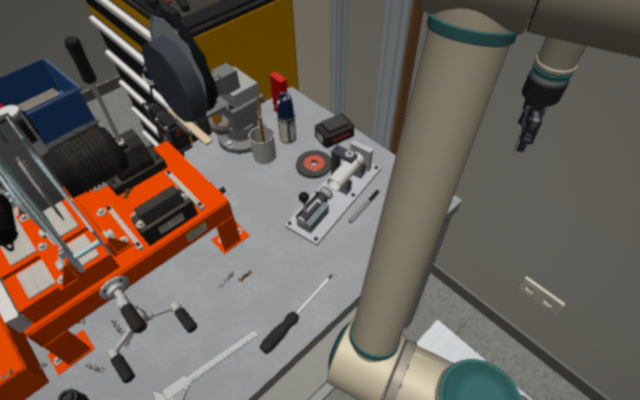

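View pics/side0.png

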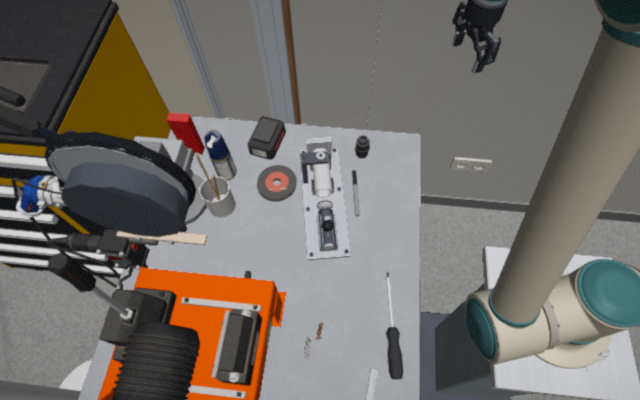

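Side view: the jig runs up the picture, with its base corners near (303,140), (332,137), (350,257), (308,259). The knob is at about (327,226), the drill bush near (312,155), the coupling at (362,146) and the marker at (355,192). In the scene view the knob is at (305,197).

```bash
python3 - <<'E'
import cv2,numpy as np
a=cv2.imread("pics/side0.png")[125:270,280:380]; b=cv2.imread("pics/scene0.png")[135:250,280:390]
a=cv2.resize(a,None,fx=4,fy=4,interpolation=cv2.INTER_CUBIC);b=cv2.resize(b,None,fx=3.6,fy=3.6,interpolation=cv2.INTER_CUBIC)
o=np.zeros((580,800,3),np.uint8);o[:a.shape[0],:400]=a[:580];o[:b.shape[0],402:402+b.shape[1]]=b[:580,:398]
cv2.imwrite("pics/c0.png",o)
E
cat > h.py <<'E'
from rig import *
import numpy as np,cv2
from scipy.spatial.transform import Rotation as R
def rays(n,px,c=None):
    c=c or calibration(n); px=np.atleast_2d(px).astype(float)
    q=np.asarray(c["rotation"]); M=R.from_quat([*q[1:],q[0]]).as_matrix()
    d=np.c_[(px[:,0]-c["cx"])/c["fx"],-(px[:,1]-c["cy"])/c["fy"],-np.ones(len(px))]
    return np.array(c["xyz"]),d@M.T
def onz(n,px,z,c=None):
    o,d=rays(n,px,c); return o+d*((z-o[2])/d[:,2])[:,None]
def proj(n,P,c=None):
    c=c or calibration(n); q=np.asarray(c["rotation"]); M=R.from_quat([*q[1:],q[0]]).as_matrix()
    p=(np.atleast_2d(P)-c["xyz"])@M
    return np.c_[c["cx"]+c["fx"]*p[:,0]/-p[:,2],c["cy"]-c["fy"]*p[:,1]/-p[:,2]]
E
python3 - <<'E'
from h import *
print(calibration("side").keys())
print(onz("side",[[303,140],[332,137],[350,257],[308,259]],0.012))
print(onz("side",[[327,226]],0.132),onz("scene",[[305,197]],0.132))
E
```

```text
dict_keys(['fx', 'fy', 'cx', 'cy', 'xyz', 'rotation'])
[[ 0.62873244 -0.41694883  0.012     ]
 [ 0.5503829  -0.43506671  0.012     ]
 [ 0.47280252 -0.09038769  0.012     ]
 [ 0.57136473 -0.07496535  0.012     ]]
[[ 0.52923951 -0.11040147  0.132     ]] [[ 0.52820938 -0.11287487  0.132     ]]
```

View pics/c0.png

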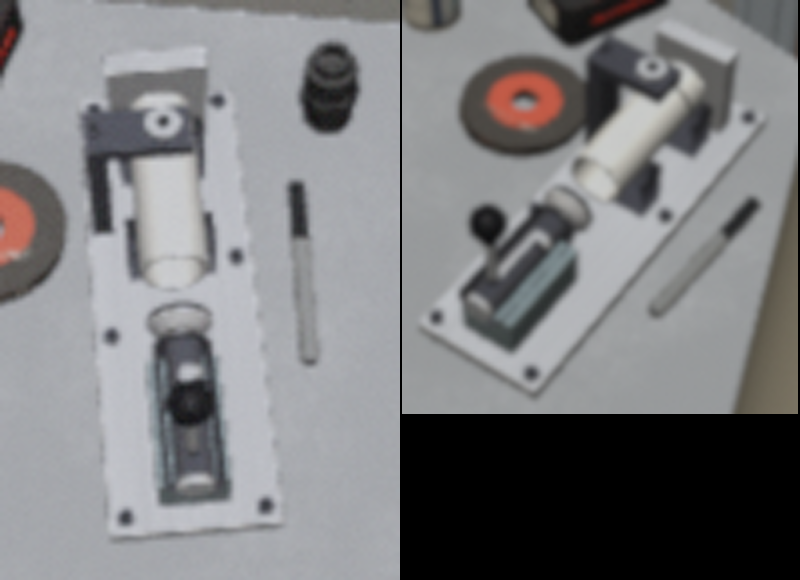

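The crop shows the base plate corners at (109,536), (281,523), (231,95) and (83,100), and the knob at (190,402), all in 4x crop pixels. The slot runs towards the stop and the handle is upright. The -y side is on the right, where the marker and coupling lie.

Run:
```python
from h import *
px=np.array([[109,536],[281,523],[231,95],[83,100]])/4+[280,125]
P=onz("side",px,.012)[:,:2]
local=np.array([[-.158,.052],[-.158,-.052],[.158,-.052],[.158,.052]])
print(P.round(3),[np.linalg.norm(P[i]-P[i-1]).round(3) for i in range(4)])
H=local.mean(0)-local; 
A=P-P.mean(0); z=(A[:,0]+1j*A[:,1]);l=local[:,0]+1j*local[:,1]
th=np.angle((z*l.conj()).sum()); print("yaw",np.degrees(th),P.mean(0))
o1,d1=rays("side",np.array([[190,402]])/4+[280,125]);o2,d2=rays("scene",np.array([[487-402,223]])/3.6+[280,135])
s=np.linalg.lstsq(np.c_[d1[0],-d2[0]],o2-o1,rcond=None)[0]
print("knob",o1+s[0]*d1[0],o2+s[1]*d2[0])
k=(o1+s[0]*d1[0]+o2+s[1]*d2[0])[:2]/2
Rm=np.array([[np.cos(th),-np.sin(th)],[np.sin(th),np.cos(th)]])
print("knob in jig",Rm.T@(k-P.mean(0)),"fwd",Rm[:,0],"-y",-Rm[:,1])
for n,cc in(("coupling",(330,90)),("marker",(305,270)),("bush",(163,122))):
    p=onz("side",np.array([cc])/4+[280,125],{"coupling":.05,"marker":.006,"bush":.115}[n])[0,:2];print(n,p,Rm.T@(p-P.mean(0)))
s=get_state();print("tool y axis",R.from_quat([*s["ee_rot"][1:],s["ee_rot"][0]]).as_matrix())
```

```text
[[ 0.573 -0.075]
 [ 0.472 -0.094]
 [ 0.531 -0.398]
 [ 0.63  -0.383]] [np.float64(0.314), np.float64(0.102), np.float64(0.31), np.float64(0.101)]
yaw -79.42715288427037 [ 0.5517368  -0.23730446]
knob [ 0.52806932 -0.10970795  0.13632485] [ 0.52815312 -0.10869795  0.13586672]
knob in jig [-0.13026161  0.00028029] fwd [ 0.18348551 -0.98302241] -y [-0.98302241 -0.18348551]
coupling [ 0.46525036 -0.38124184] [ 0.12562466 -0.11142853]
marker [ 0.47087275 -0.27026618] [ 0.01756472 -0.08553917]
bush [ 0.56465469 -0.30142142] [0.06539865 0.00093404]
tool y axis [[ 9.01852207e-01  4.32044354e-01 -5.22465294e-04]
 [ 4.32044624e-01 -9.01850889e-01  1.55456774e-03]
 [ 2.00456425e-04 -1.62771867e-03 -9.99998655e-01]]
```

apply_moves --steps '[1.7, 2.8, 0, 4.7, 3.4, 5.6, 0, 9.4, 5.1, 8.4, 0, 14.1, 6.8, 11.2, 0, 18.8, 8.5, 14, 0, 23.5, 10.2, 16.8, 0, 28.2, 11.9, 19.6, 0, 32.9, 13.6, 22.4, 0, 37.6]' --jaw 255 --newtons 20

```text
clock: 0.77
position: [0.3848, -0.2929, 0.231]
ee_rot: [-0.0, 0.851, 0.526, -0.0]
contact_force: [0.7, -0.6, -0.2]
width: 0.0
gripper_force: 0.0
```

apply_moves --steps '[1.7, 2.8, 0, 4.7, 3.4, 5.6, 0, 9.4, 5.1, 8.4, 0, 14.1, 6.8, 11.2, 0, 18.8, 8.5, 14, 0, 23.5, 10.2, 16.8, 0, 28.2, 11.9, 19.6, 0, 32.9, 13.6, 22.4, 0, 37.6]'

```text
clock: 1.43
position: [0.5207, -0.0689, 0.231]
ee_rot: [-0.0, 0.636, 0.772, -0.0]
contact_force: [0.7, -0.7, 0.2]
width: 0.0001
gripper_force: 0.0
```

apply_moves --steps '[0, 0, 0, 0, 0, 0, 0, 0]'

```text
clock: 1.6
position: [0.5206, -0.0693, 0.2307]
ee_rot: [-0.0, 0.636, 0.771, -0.0]
contact_force: [-0.1, -1.1, 0.1]
width: 0.0001
gripper_force: 0.0
```

Run:
```python
from h import *
s=get_state();print(s["position"],s["contact_force"],np.degrees(R.from_quat([*s["ee_rot"][1:],s["ee_rot"][0]]).as_euler("ZYX")))
a=get_image("side")[160:280,270:390,::-1]; w=get_image("wrist")[:,:,::-1]
o=np.zeros((500,800,3),np.uint8);o[:480,:400]=cv2.resize(a,(480,480))[:,40:440];o[:250,400:]=cv2.resize(w,(400,250))
cv2.imwrite("pics/c1.png",o)
```

```text
[ 0.52063991 -0.06925319  0.2307416 ] [-0.12394516 -1.08787041  0.06896955] [ 1.00952870e+02 -1.53125227e-02 -1.79933529e+02]
```

View pics/c1.png

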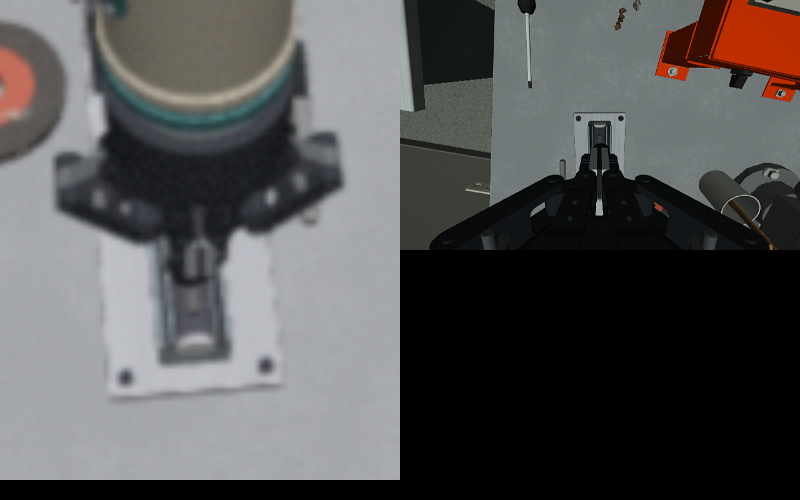

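The side view shows the closed fingers in line with the barrel and behind the ball. The wrist view shows the tips at about (598,150), over the rear of the barrel. Next I descend.

apply_moves --steps '[0, 0.3, -2.5, 0, 0, 0.3, -5, 0, 0, 0.3, -7, 0, 0, 0.3, -9, 0, 0, 0.3, -10, 0, 0, 0.3, -10.8, 0, 0, 0.3, -10.8, 0]'

```text
clock: 2.28
position: [0.5193, -0.0683, 0.1222]
ee_rot: [-0.001, 0.638, 0.77, -0.001]
contact_force: [-0.2, 1.1, -0.3]
width: -0.0004
gripper_force: 0.0
```

Run:
```python
from h import *
s=get_state();print(s["position"],s["contact_force"])
a=get_image("scene")[150:250,260:360,::-1]; w=get_image("side")[180:280,280:380,::-1]
cv2.imwrite("pics/c2.png",np.hstack([cv2.resize(a,(400,400)),cv2.resize(w,(400,400))]))
```

```text
[ 0.51930269 -0.06826869  0.12215348] [-0.22067838  1.10233357 -0.30426493]
```

View pics/c2.png

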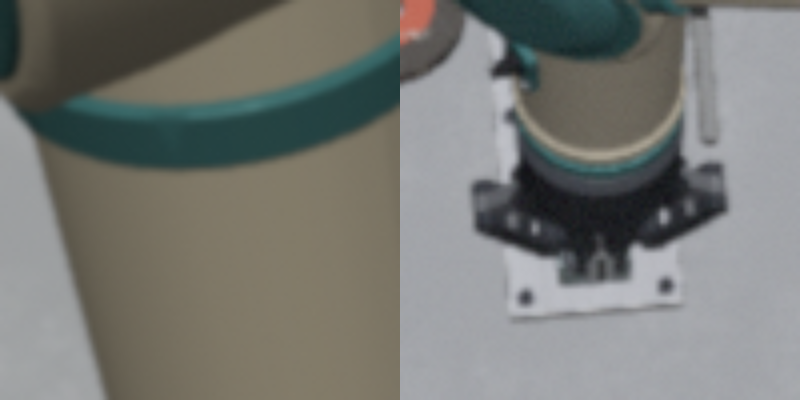

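apply_moves --steps '[0.09, -0.5, 0, 0, 0.18, -1, 0, 0, 0.27, -1.4, 0, 0, 0.33, -1.7, 0, 0, 0.4, -2, 0, 0, 0.46, -2.4, 0, 0, 0.54, -2.8, 0, 0, 0.6, -3.2, 0, 0]'

```text
clock: 3.05
position: [0.5263, -0.0974, 0.1236]
ee_rot: [-0.002, 0.638, 0.77, 0.002]
contact_force: [-0.7, 6.7, 3.9]
width: -0.0002
gripper_force: 3.5
```

apply_moves --steps '[0.07, -0.4, 0, 0, 0.14, -0.8, 0, 0, 0.21, -1.2, 0, 0, 0.29, -1.6, 0, 0, 0.34, -1.9, 0, 0, 0.4, -2.2, 0, 0]'

```text
clock: 3.55
position: [0.5303, -0.1193, 0.1236]
ee_rot: [-0.002, 0.638, 0.77, 0.002]
contact_force: [-0.4, 7.5, 4.0]
width: -0.0003
gripper_force: 3.6
```

apply_moves --steps '[0.04, -0.2, 0, 0, 0.07, -0.4, 0, 0, 0.11, -0.6, 0, 0, 0.11, -0.6, 0, 0]'

```text
clock: 3.88
position: [0.5311, -0.1246, 0.1236]
ee_rot: [-0.002, 0.638, 0.77, 0.002]
contact_force: [-0.4, 8.2, 4.6]
width: 0.0001
gripper_force: 4.1
```

apply_moves --steps '[0.04, -0.2, 0, 0, 0.05, -0.3, 0, 0, 0.05, -0.3, 0, 0]'

```text
clock: 4.13
position: [0.5315, -0.1274, 0.1236]
ee_rot: [-0.002, 0.638, 0.77, 0.002]
contact_force: [-1.1, 8.0, 4.9]
width: 0.0002
gripper_force: 4.3
```

apply_moves --steps '[0.02, -0.1, 0, 0, 0.04, -0.2, 0, 0, 0.04, -0.2, 0, 0]'

```text
clock: 4.38
position: [0.5318, -0.1292, 0.1236]
ee_rot: [-0.003, 0.638, 0.77, 0.002]
contact_force: [-0.3, 9.1, 4.6]
width: -0.0003
gripper_force: 4.5
```

apply_moves --steps '[0.02, -0.1, 0, 0, 0.04, -0.2, 0, 0, 0.04, -0.2, 0, 0]'

```text
clock: 4.63
position: [0.5323, -0.1312, 0.1236]
ee_rot: [-0.003, 0.638, 0.77, 0.002]
contact_force: [-0.9, 9.1, 3.8]
width: -0.0002
gripper_force: 4.5
```

apply_moves --steps '[0.02, -0.1, 0, 0, 0.04, -0.2, 0, 0, 0.04, -0.2, 0, 0]'

```text
clock: 4.88
position: [0.5326, -0.1331, 0.1236]
ee_rot: [-0.003, 0.638, 0.77, 0.002]
contact_force: [-1.6, 8.5, 5.1]
width: 0.0001
gripper_force: 4.5
```

apply_moves --steps '[0.02, -0.1, 0, 0, 0.04, -0.2, 0, 0, 0.04, -0.2, 0, 0]'

```text
clock: 5.13
position: [0.533, -0.1351, 0.1236]
ee_rot: [-0.003, 0.638, 0.77, 0.002]
contact_force: [-0.8, 9.2, 4.9]
width: 0.0002
gripper_force: 4.7
```

apply_moves --steps '[0.02, -0.1, 0, 0, 0.04, -0.2, 0, 0, 0.04, -0.2, 0, 0]'

```text
clock: 5.38
position: [0.5333, -0.1367, 0.1236]
ee_rot: [-0.003, 0.638, 0.77, 0.003]
contact_force: [-0.7, 10.1, 5.4]
width: -0.0002
gripper_force: 5.1
```

apply_moves --steps '[0.02, -0.1, 0, 0, 0.04, -0.2, 0, 0, 0.04, -0.2, 0, 0]'

```text
clock: 5.63
position: [0.5332, -0.1371, 0.1236]
ee_rot: [-0.004, 0.638, 0.77, 0.003]
contact_force: [-1.8, 14.9, 6.7]
width: -0.0001
gripper_force: 7.0
```

apply_moves --steps '[0.02, -0.1, 0, 0, 0.02, -0.1, 0, 0]'

```text
clock: 5.8
position: [0.533, -0.1372, 0.1236]
ee_rot: [-0.005, 0.638, 0.77, 0.004]
contact_force: [-1.4, 16.0, 8.2]
width: 0.0002
gripper_force: 8.0
```

apply_moves --steps '[-0.3, 1.5, 0, 0, -0.6, 3, 0, 0, -0.6, 3, 3, 0, -0.6, 3, 6, 0, -0.6, 3, 10, -7, 2, 3, 10, -14, 5, 3, 10, -21, 9, 3, 10, -28]'

```text
clock: 6.47
position: [0.6242, -0.1133, 0.2253]
ee_rot: [0.001, 0.807, 0.591, -0.0]
contact_force: [-0.2, -0.8, -0.8]
width: 0.0002
gripper_force: 0.0
```

apply_moves --steps '[3, 0, 0, -7, 5, 0, 0, -14, 6, 0, 0, -21, 6, 0, 0, -28, 6, 0, 0, -35, 6, 0, 0, -42, 6, 0, 0, -49, 6, 0, 0, -56]'

```text
clock: 7.13
position: [0.6845, -0.1132, 0.2229]
ee_rot: [0.0, 0.99, 0.143, -0.0]
contact_force: [-0.4, -0.2, 0.3]
width: 0.0003
gripper_force: 0.0
```

apply_moves --steps '[0, 0, 0, -6, 0, 0, 0, -6]'

```text
clock: 7.3
position: [0.6845, -0.1132, 0.223]
ee_rot: [0.0, 0.996, 0.093, -0.0]
contact_force: [-0.4, 0.1, -0.5]
width: 0.0001
gripper_force: 0.0
```

Run:
```python
from h import *
s=get_state();print(s["position"],s["contact_force"],np.degrees(R.from_quat([*s["ee_rot"][1:],s["ee_rot"][0]]).as_euler("ZYX")))
a=get_image("scene")[135:245,280:380,::-1]; w=get_image("side")[125:270,280:380,::-1]
o=np.zeros((580,800,3),np.uint8);o[:,:400]=cv2.resize(w,(400,580));o[:440,400:]=cv2.resize(a,(400,440))
cv2.imwrite("pics/c3.png",o)
print("ball pred px side",(proj("side",[[.5359,-.1528,.132]])-[280,125])*4)
```

```text
[ 0.6844549  -0.11322328  0.22300567] [-0.44161007  0.09518947 -0.45565275] [1.07280793e+01 3.56533277e-02 1.79962279e+02]
ball pred px side [[184.08171362 332.99222383]]
```

View pics/c3.png

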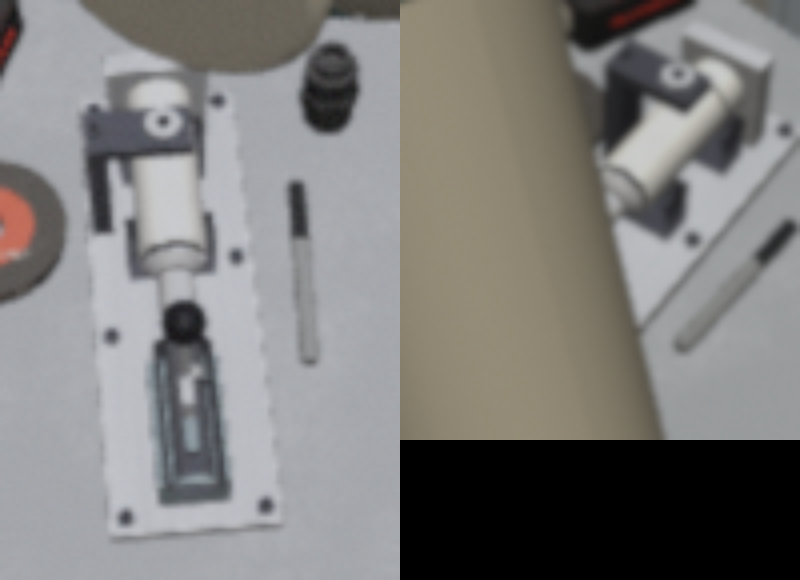

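The ball is now at crop (184,322), at the front of its slot and about 6 mm beyond my prediction. The bolt's pad is against the pipe. The ball is therefore at about (0.537,-0.158). Next I go to its +y side.

apply_moves --steps '[-3, -1, 0, 0, -6, -2, 0, 0, -8.5, -3, 0, 0, -10.4, -3.7, -1, 0, -10.4, -3.7, -4, 0, -10.4, -3.7, -7, 0, -10.4, -3.7, -9.5, 0, -10.4, -3.7, -9.5, 0]'

```text
clock: 8.07
position: [0.5767, -0.1493, 0.1234]
ee_rot: [-0.002, 0.995, 0.095, -0.005]
contact_force: [-1.0, 0.2, -0.1]
width: -0.0002
gripper_force: 0.0
```

apply_moves --steps '[-0.4, -0.07, 0, 0, -0.8, -0.15, 0, 0, -1.2, -0.22, 0, 0, -1.6, -0.3, 0, 0, -2, -0.37, 0, 0, -2.4, -0.45, 0, 0]'

```text
clock: 8.57
position: [0.5573, -0.1554, 0.1296]
ee_rot: [0.001, 0.996, 0.094, 0.002]
contact_force: [1.1, -0.6, 0.9]
width: 0.0002
gripper_force: 0.7
```

apply_moves --steps '[-0.7, -0.13, 0, 0, -1.4, -0.26, 0, 0, -2.1, -0.39, -0.2, 0, -2.75, -0.51, -0.4, 0, -3.4, -0.63, -0.6, 0, -4, -0.74, -0.9, 0, -4, -0.74, -0.9, 0]'

```text
clock: 9.15
position: [0.5143, -0.1623, 0.1184]
ee_rot: [-0.001, 0.996, 0.094, -0.002]
contact_force: [0.5, 0.4, -0.4]
width: -0.0001
gripper_force: 0.0
```

apply_moves --steps '[-0.5, -0.1, -0.4, 0, -1.07, -0.2, -0.8, 0, -1.5, -0.28, -1.2, 0, -1.95, -0.36, -1.7, 0, -1.95, -0.36, -1.7, 0]'

```text
clock: 9.57
position: [0.4952, -0.1657, 0.101]
ee_rot: [-0.001, 0.996, 0.094, -0.002]
contact_force: [0.2, 0.3, -0.0]
width: 0.0001
gripper_force: 0.0
```

Run:
```python
from h import *
s=get_state();print(s["position"],s["contact_force"])
c=calibration("wrist")
a=get_image("scene")[135:245,280:380,::-1]; w=get_image("side")[140:285,280:380,::-1]; v=get_image("wrist")[:,:,::-1]
o=np.zeros((580,800,3),np.uint8);o[:,:400]=cv2.resize(w,(400,580));o[:330,400:700]=cv2.resize(a,(300,330));o[330:,400:]=cv2.resize(v,(400,250))
cv2.imwrite("pics/c4.png",o)
```

```text
[ 0.49519194 -0.16566792  0.10100297] [ 0.24339004  0.28631294 -0.04413447]
```

View pics/c4.png

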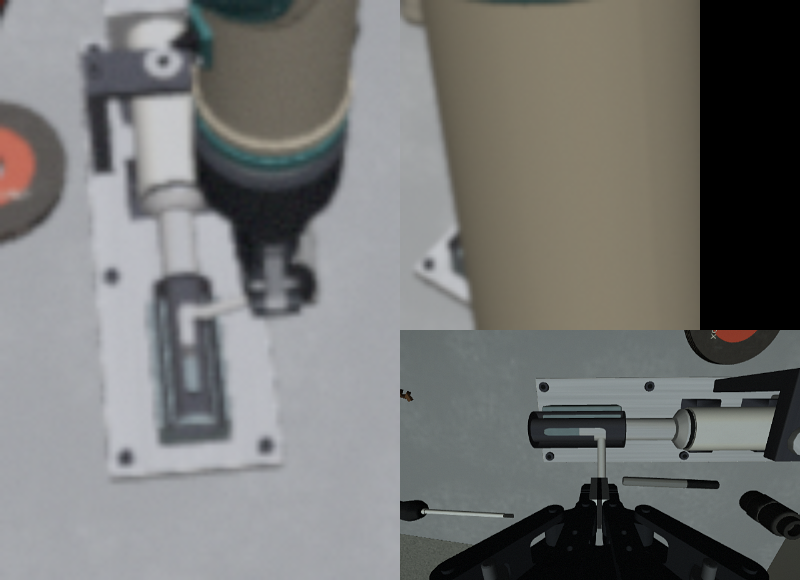

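The side view shows the stem out in the side slot, with the ball at about crop (300,285), just outside the fingertips. I continue to the slot end.

apply_moves --steps '[-0.2, -0.04, -0.3, 0, -0.4, -0.07, -0.6, 0, -0.6, -0.11, -0.9, 0, -0.6, -0.11, -0.9, 0]'

```text
clock: 10.05
position: [0.4905, -0.167, 0.0927]
ee_rot: [-0.0, 0.996, 0.094, -0.0]
contact_force: [0.9, -0.3, -0.1]
width: 0.0001
gripper_force: 0.0
```

apply_moves --steps '[-0.2, -0.04, 0, 0, -0.4, -0.07, 0, 0, -0.4, -0.07, 0, 0]'

```text
clock: 10.3
position: [0.488, -0.1679, 0.0937]
ee_rot: [0.0, 0.996, 0.094, 0.001]
contact_force: [3.2, 0.6, 0.4]
width: -0.0001
gripper_force: 1.1
```

apply_moves --steps '[-0.2, -0.04, 0, 0, -0.4, -0.07, 0, 0, -0.4, -0.07, 0, 0]'

```text
clock: 10.55
position: [0.4862, -0.1689, 0.0947]
ee_rot: [0.001, 0.996, 0.094, 0.004]
contact_force: [5.7, 1.9, 4.1]
width: 0.0003
gripper_force: 3.1
```

apply_moves --steps '[-0.1, -0.02, -0.1, 0, -0.2, -0.04, -0.2, 0, -0.2, -0.04, -0.2, 0]'

```text
clock: 10.8
position: [0.4861, -0.169, 0.0942]
ee_rot: [0.001, 0.996, 0.093, 0.006]
contact_force: [8.1, 6.1, 10.4]
width: 0.0003
gripper_force: 6.7
```

apply_moves --steps '[0.5, 0.1, 0.5, 0, 1.2, 0.2, 1.5, 0, 1.8, 0.3, 4, 0, 1.8, 0.3, 8, 0, 1.8, 0.3, 12, 0, 5, 1.5, 13, 0, 9, 3, 13, 0, 13, 5, 13, 0]'

```text
clock: 11.47
position: [0.6081, -0.1217, 0.2233]
ee_rot: [0.001, 0.996, 0.093, 0.001]
contact_force: [0.9, -0.5, 0.2]
width: -0.0003
gripper_force: 0.0
```

apply_moves --steps '[4, 1, 0, 0, 6, 1, 0, 0, 6, 1, 0, 0, 6, 1, 0, 0]'

```text
clock: 11.8
position: [0.667, -0.1107, 0.2198]
ee_rot: [-0.0, 0.996, 0.095, -0.002]
contact_force: [0.0, -0.5, 0.6]
width: -0.0003
gripper_force: 0.0
```

Run:
```python
from h import *
s=get_state();print(s["position"],s["contact_force"])
w=get_image("side")[125:270,280:380,::-1]
cv2.imwrite("pics/c5.png",cv2.resize(w,(400,580)))
# predicted ball for angles, anchored on upright knob (.537,-.158)
for th in (0,.9,1.0,1.1,1.22):
    p=np.array([.537,-.158])+.072*np.sin(th)*np.array([-.983,-.1835]);print(th,(proj("side",[[*p,.06+.072*np.cos(th)]])-[280,125])*4)
```

```text
[ 0.66695435 -0.11069726  0.21976398] [ 0.01738348 -0.48913002  0.64826152]
0 [[183.10138059 324.4453592 ]]
0.9 [[282.83671639 339.40163946]]
1.0 [[289.6947085  343.52089141]]
1.1 [[295.38846261 347.97545897]]
1.22 [[300.62694482 353.68722694]]
```

View pics/c5.png

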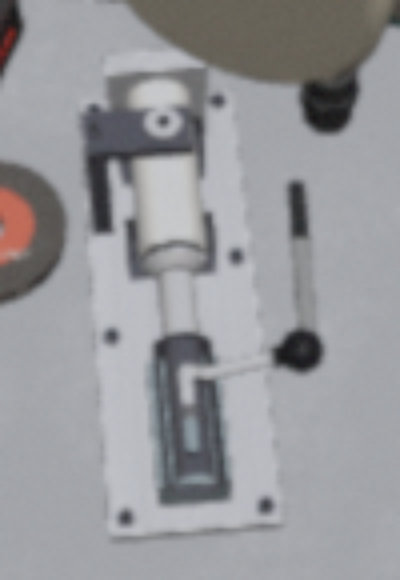

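The ball is at crop (299,351), next to the 1.22 rad prediction of (301,354). The bolt is forward against the pipe. I'll check the ball centroid precisely before handing in.

Run:
```python
from h import *
g=lambda im,x0,y0,x1,y1:(lambda m:(np.array([m["m10"],m["m01"]])/m["m00"]+[x0,y0],m["m00"]))(cv2.moments(np.clip(90-cv2.cvtColor(im[y0:y1,x0:x1],cv2.COLOR_RGB2GRAY).astype(np.float32),0,None)))
im=get_image("side")
c,a=g(im,347,205,363,220); print((c-[280,125])*4,a)
print(get_state()["contact_force"])
```

```text
[297.08074828 349.71347383] 4223.0
[-0.33792942 -0.38692132 -0.26719656]
```

To be sure, I press lightly straight down on top of the ball. Its height also tells me the angle: 98 mm at the slot end, 106 mm at 1.1 rad.

apply_moves --steps '[-3.5, -1, 0, 0, -7, -2, 0, 0, -10.5, -3, 0, 0, -14, -4, 0, 0, -17, -5, 0, 0, -19.6, -6, -2, 0, -19.6, -6, -5, 0, -19.6, -6, -8, 0]'

```text
clock: 12.57
position: [0.4688, -0.1716, 0.1424]
ee_rot: [0.001, 0.996, 0.093, 0.001]
contact_force: [1.8, 0.4, -1.0]
width: -0.0003
gripper_force: 0.0
```

apply_moves --steps '[0, 0, -1, 0, 0, 0, -2, 0, 0, 0, -2.7, 0, 0, 0, -3.1, 0, 0, 0, -3.4, 0, 0, 0, -3.4, 0]'

```text
clock: 13.07
position: [0.4719, -0.1709, 0.1075]
ee_rot: [0.0, 0.996, 0.094, 0.0]
contact_force: [-0.1, 0.4, 0.4]
width: 0.0002
gripper_force: 0.0
```

apply_moves --steps '[0, 0, -0.3, 0, 0, 0, -0.6, 0, 0, 0, -0.8, 0, 0, 0, -0.8, 0]'

```text
clock: 13.4
position: [0.4713, -0.1706, 0.099]
ee_rot: [-0.0, 0.996, 0.094, -0.0]
contact_force: [0.6, -0.0, -0.2]
width: -0.0001
gripper_force: 0.0
```

apply_moves --steps '[0, 0, -0.15, 0, 0, 0, -0.3, 0, 0, 0, -0.3, 0]'

```text
clock: 13.65
position: [0.4717, -0.1709, 0.0972]
ee_rot: [0.0, 0.996, 0.094, 0.0]
contact_force: [-1.2, 1.3, 6.5]
width: -0.0
gripper_force: 3.2
```

The ball top is at 97 to 98 mm and holds firm, so the handle is at the end of the slot. Lift away and hand in.

apply_moves --steps '[0, 0, 1, 0, 0, 0, 3, 0, 0, 0, 6, 0, 0, 0, 10, 0, 0, 0, 13, 0, 0, 0, 13, 0, 0, 0, 13, 0]'

```text
clock: 14.23
position: [0.4726, -0.1714, 0.2288]
ee_rot: [0.002, 0.996, 0.094, 0.002]
contact_force: [-0.5, -1.0, -0.3]
width: 0.0001
gripper_force: 0.0
```

```bash
python3 -c "
from rig import *
s=get_state();print(s['position'],s['contact_force']);print(sign_off())"
```

```text
[ 0.47263477 -0.17141247  0.22878936] [-0.50773914 -0.96634109 -0.34207784]
the job is handed in; nothing more can be done
None
```

The bolt was pushed fully forward onto the pipe, the handle was turned over to the end of the side slot, the hand was withdrawn, and the job was handed in at about 14 s; no verdict was returned.

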